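Close the tile press on its mould and back it off a quarter turn

ROBOT

A 6-joint arm with a two-finger parallel gripper is mounted at the origin on the work surface. World frame = base frame: x ahead of the robot, y to its left, z up, the work surface at z = 0. Lengths are in mm, angles in rad, forces in N, time in s.
With the tool pointing down it reaches from about 275 to 825 mm from the base axis. Payload 5.2 kg.
Tool frame: the origin (TCP) lies on the mounting face of the last link; the fingertips stand 186 mm ahead of it and the grasp point (between the pads) lies 167 mm ahead of it (env.grip_depth is the distance from the TCP to the grasp point, in mm); z points along the fingers, y is the line along which they close (so a half turn about z gives the same grasp; the last joint's range is limited). The gripper opens to 93 mm and grips with 3 to 60 N. Pads are 15 mm wide; open, the fingers measure 128 mm over their backs; the gripper's body (75 mm by 188 mm) begins 65 mm behind the grasp point.
Start: joints at [0.911, 0.259, 1.535, -0, 1.348, -0.203], TCP at [242.574, 493.624, 404.753] pointing down, gripper open.
Joint ranges: [-3.14, 3.14], [-0.91, 2.08], [0.19, 2.58], [-1.22, 4.36], [0.22, 2.71], [-3.12, 3.12]. Speed limits (rad/s): [2.57, 2.57, 3.14, 3.14, 3.14, 3.14].

INTERFACE

Orientations are given as a 3x3 rotation matrix whose columns are the frame's x, y, z axes.
In Python, from station import env gives the robot as it stands.
- The arm moves only by the shell command python3 -m jog 'ROWS' [OPENING] [FORCE]. ROWS is JSON, a list of rows, each an object of numbers: "tx", "ty", "tz": the shift along the tool's x, y, z in m; "ax", "ay", "az": the turn, a rotation vector about the tool's x, y, z in rad. A call has exactly 10 rows; each row shifts and turns the commanded pose from where the row before left it, along the tool's axes as they then stand; what a row does not reach is not made up. A row lasts 1/10 s, in which the tool goes at most 50 mm and 8.59 degrees, less where a joint would pass 70% of its speed; a pose out of reach is approached as far as the arm can. A call is refused whole if a number of a shift passes 0.05 or a number of a turn 0.15, either way. A call with a gripper value outside its range is refused whole. OPENING is the opening, from 0 (shut) to 1 (fully open), set as the call begins (- or left out, the last holds). The fingers move at their own pace and stop on an object; FORCE is the grip in N (left out, the last holds). Time passes only in rows, so rows that do not move let the fingers close, or fill a call up. It gives the time, the measured TCP pose, the force, the opening and the grip force at its end, in the units of the state.
- env.get_state(): the state, without advancing time (a new reading comes with each control period).
- env.grab_frame(name): name is "side" or "top"; returns the picture (400x640x3 uint8, blue, green, red); there is no depth.
- env.camera_params(name): a dict with "K" (3x3 intrinsics, pixels), "eye" and "orientation" of the camera in the world. Camera axes: x right, y up, looking along -z (the intrinsics and any distortion apply to the point x, -y, -z); pixel columns grow to the right and rows downward; lengths in mm; the calibration is good to about 2 mm. A picture is of the moment at which its call begins. camera_params takes no time and is no camera call.
- env.finish_job(): hands the job in; it is judged then, once.
The state is a dict: "t": time; "joint_pos": joint angles; "qvel": joint speeds; "joint_torque": joint torques, N m; "tool_pos": TCP position; "orientation": TCP orientation; "force": force on the tool from outside, world axes, zero at the start; "wrist_torque": the same for the moment, N m; "grip_width": opening from 0.0 (shut) to 1.0 (fully open); "gripper_force": force on a finger pad.
Only numpy, scipy, OpenCV 4.12 (cv2) and the standard library are available. Lean on these libraries where they do the work, as an engineer would, in place of code of your own. Each camera call takes 0.05 s, during which the arm holds its last target. There are 200 camera calls.

TASK

Put the tile press away for the night: crank the red handwheel clockwise until you feel the pressing plate bottom firmly on the white plaster mould, then back the wheel off a quarter turn so that the plaster is not left under load, and let go. Leave the vase, the white beaker and the blue bowl standing where they are.

Things in the scene. Friction and masses are not known exactly. Their poses are not given: they have to be found in the camera images.
- press_base: Grey base plate of the tile press, 200 (x) x 250 (y) x 20 mm, fixed to the table; origin under its centre, on the wheel's axis. Two steel columns at y = +-102 mm carry the bridge.
- bridge: Grey cross-bar of the press, 50 x 250 mm, its top 205 mm above this origin, which lies on the wheel's axis. Fixed, but set 0 to 15 mm higher from one day to the next, so the wheel's reading at the stop is not known beforehand.
- wheel_hub (a point): Top of the hub of the red handwheel, on its upright axis. The wheel lies level above the bridge, 0.22 to 0.25 m above the table: ring 130 mm across at its centre line (145 mm overall), bar 15 mm thick, three spokes. The hub is 34 mm across, its top 4.5 mm above the top of the ring. The wheel stays at its height as it turns.
- crank_grip (a point): Centre (half-way up) of the black upright crank grip standing on the wheel's ring, 65 mm from the wheel's axis: a round bar 24 mm in diameter and 56 mm tall, which spins freely on its pin, so that it can be pinched from above and led round in a circle without turning the hand. Its lower end is 3 mm above the top of the ring.
- wheel (a joint): Turn of the handwheel in rad, growing clockwise as seen from above (closing, the plate goes down), several turns of travel. It takes about 2 to 6 N at the crank grip to keep it turning, and it stays where it is left. One turn (6.28 rad) moves the pressing plate by 30 mm. The stop is a little springy: it yields about 0.01 rad per N at the grip.
- ram_foot (a point): Centre of the underside of the pressing plate, a level square aluminium plate 126 mm wide and 14 mm thick under the bridge. It moves straight up and down, driven only by the wheel.
- mould_top (a point): Centre of the upper face of the white plaster mould, a fixed block 130 x 130 x 50 mm on the base of the press, 70 mm above the table, squarely under the pressing plate. At the start the plate is 42 to 77 mm above it (1.4 to 2.6 turns); the stop is the plate resting on it.
- vase_mid (a point): Centre, half-way up, of a loose sand-coloured oval slab vase, 90 x 50 mm and 140 mm tall, standing on the table beside the press.
- beaker_mid (a point): Centre, half-way up, of a loose white ceramic beaker, 72 mm across and 95 mm tall, standing on the table at the other side of the press.
- bowl_mid (a point): Centre, half-way up, of a loose blue bowl, 120 mm across and 55 mm tall, standing on the table.

How it is judged (in metres and radians):
On the way:
1. the pressing plate bears firmly on the mould: at the stop, with more than 25 N between them, for 0.1 s (contact force between ram and mould above 25 N), for 0.1 s.
At the end, for the whole second after the job is handed in: After bottoming, the wheel has been backed off a quarter turn (7.5 mm of plate lift; 4.5 to 10.5 mm, that is 54 to 126 degrees, is accepted), stands still and is released; the vase, beaker and bowl are within 30 mm of where they stood (z of ram_foot in the frame of mould_top between 0.0045 and 0.0105 m and velocity of joint wheel between -0.05 and 0.05 rad/s and distance of each of vase_mid, beaker_mid, bowl_mid from where it was at the start of the episode below 0.03 m); the robot touches nothing.
It fails at once if the vase, the beaker or the bowl is pushed 30 mm or more, or knocked over (distance of any of vase_mid, beaker_mid, bowl_mid from where it was at the start of the episode above 0.03 m).
It also fails if it takes over 72 s, if anything falls off the work surface, if the arm or the gripper's body presses on something with over 40 N, if the wrist force passes 120 N, or if a joint passes its speed limit or range.

## Working session

There is one attempt and no reset: what is moved stays moved. The work goes in short steps, Python scripts to look and compute and a shell command to move; the robot and the scene stay as the last step left them, time stands still between calls to the robot, and variables do not carry over. Pictures are saved under pics/ and viewed, at most 10 in all, crops included, and the job is handed in when it is done.

```bash
mkdir -p pics; python3 - <<'E'
from station import env
import cv2
for n in("side","top"):
    cv2.imwrite(f"pics/{n}0.png",env.grab_frame(n)); p=env.camera_params(n); print(n,p)
s=env.get_state();print(s)
E
```

```text
side {'K': array([[497.70059836,   0.        , 326.37691198],
       [  0.        , 497.70059836, 208.51071054],
       [  0.        ,   0.        ,   1.        ]]), 'eye': array([1237.96726893, -469.72403093, 1328.17694874]), 'orientation': array([[ 0.43389288, -0.72981493,  0.52830591],
       [ 0.90083255,  0.34138416, -0.26824909],
       [ 0.01541692,  0.59230653,  0.8055652 ]])}
top {'K': array([[365.7984349 ,   0.        , 316.57887833],
       [  0.        , 365.7984349 , 197.51546603],
       [  0.        ,   0.        ,   1.        ]]), 'eye': array([ 306.43239046,  -64.08396581, 1309.94809487]), 'orientation': array([[-0.00546978,  0.98937907, -0.1452554 ],
       [-0.9998224 , -0.00279115,  0.01863822],
       [ 0.01803484,  0.14533155,  0.98921862]])}
{'t': 0.1, 'joint_pos': array([ 9.11213778e-01,  2.59277436e-01,  1.53593199e+00, -1.83857653e-05,
        1.34805529e+00, -2.02793965e-01]), 'qvel': array([ 0.00013118, -0.0008905 , -0.00114823, -0.00091116, -0.00078674,
       -0.00051429]), 'joint_torque': array([ 1.01892347e-03, -4.38206685e+01, -2.84644657e+01,  7.19690043e-02,
        3.62685020e-02, -9.46333307e-05]), 'tool_pos': array([242.44870984, 493.46899621, 404.01339124]), 'orientation': array([[-8.97475214e-01,  4.41063737e-01, -1.01044325e-03],
       [ 4.41064779e-01,  8.97474281e-01, -1.33232658e-03],
       [ 3.19205894e-04, -1.64140101e-03, -9.99998602e-01]]), 'force': array([-0.32273222, -0.73724502, -0.37509099]), 'wrist_torque': array([-0.00681887,  0.00522852,  0.01361607]), 'gripper_force': 0.0, 'grip_width': 0.9968075499614936}
```

View pics/side0.png

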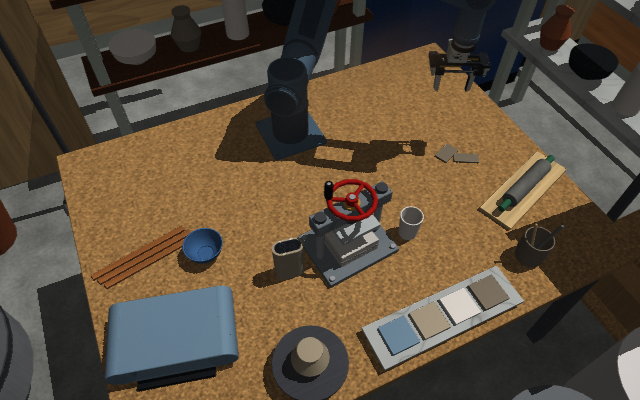

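View pics/top0.png

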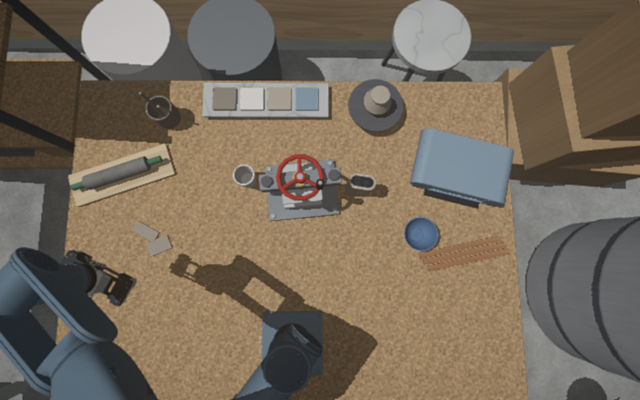

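```bash
cat > h.py <<'E'
import numpy as np, cv2
from station import env
from scipy.optimize import least_squares
P={n:env.camera_params(n) for n in("side","top")}
def proj(n,X):
    p=P[n]; c=(np.atleast_2d(X)-p["eye"])@p["orientation"]; c=c*[1,-1,-1]
    u=c@p["K"].T; return u[:,:2]/u[:,2:]
def tri(a,b):
    r=least_squares(lambda X:np.r_[proj("side",X)[0]-a,proj("top",X)[0]-b],[500,0,200]); return r.x,r.fun
E
python3 - <<'E'
from h import *
H={}
for n in("side","top"):
    im=cv2.imread(f"pics/{n}0.png").astype(int); m=((im[...,2]>90)&(im[...,1]<60)&(im[...,0]<60)).astype(np.uint8)
    k,l,s,_=cv2.connectedComponentsWithStats(m); i=1+s[1:,4].argmax(); print(s[i])
    H[n]=cv2.convexHull(np.argwhere(l==i)[:,::-1].astype(np.int32))
    print(cv2.fitEllipse(H[n]))
# fit outer outline of torus (R65, r7.5): hull distance
a=np.linspace(0,2*np.pi,60,endpoint=False);b=np.linspace(0,2*np.pi,16,endpoint=False)
A,B=np.meshgrid(a,b);T=np.c_[((65+7.5*np.cos(B))*np.cos(A)).ravel(),((65+7.5*np.cos(B))*np.sin(A)).ravel(),(7.5*np.sin(B)).ravel()]
def f(x):
    r=[]
    for n in H:
        h=cv2.convexHull(proj(n,T+x).astype(np.float32))
        r+=[cv2.pointPolygonTest(h,(float(q[0]),float(q[1])),True) for q in H[n][:,0]]
    return np.array(r)
r=least_squares(f,[500,0,230],loss="soft_l1",diff_step=1e-3);print(r.x,np.abs(r.fun).mean(),r.fun.round(1))
a=cv2.resize(cv2.imread("pics/side0.png")[165:285,290:420],None,fx=3,fy=3,interpolation=2)
b=cv2.resize(cv2.imread("pics/top0.png")[140:230,225:385],None,fx=2.4,fy=4,interpolation=2)
cv2.imwrite("pics/crop.png",np.hstack([a,b]));print(a.shape,b.shape)
E
```

```text
[328 179  50  41 661]
((352.18109130859375, 198.94114685058594), (40.60209655761719, 50.702693939208984), 99.00933837890625)
[278 155  46  46 423]
((300.2948913574219, 177.1937255859375), (44.847618103027344, 44.981834411621094), 87.5226821899414)
[5.13867444e+02 9.08825820e-18 2.13228218e+02] 6.053634003471949 [  7.    6.    5.4   4.3   4.    3.4   2.4   0.9  -0.7  -1.7  -2.7  -3.9
  -5.5  -6.   -5.4  -4.4  -4.3  -1.8   0.8   2.6   3.3   5.8   6.3   7.3
 -10.7  -5.8  -3.6  -0.3   1.    5.9   7.8  10.9  11.6  14.9  14.2  11.6
   9.8   6.7   4.1  -0.4  -2.4  -5.2  -8.1  -9.2 -10.3 -11.1 -11.7 -11.9
 -11.6]
(360, 390, 3) (360, 384, 3)
```

View pics/crop.png

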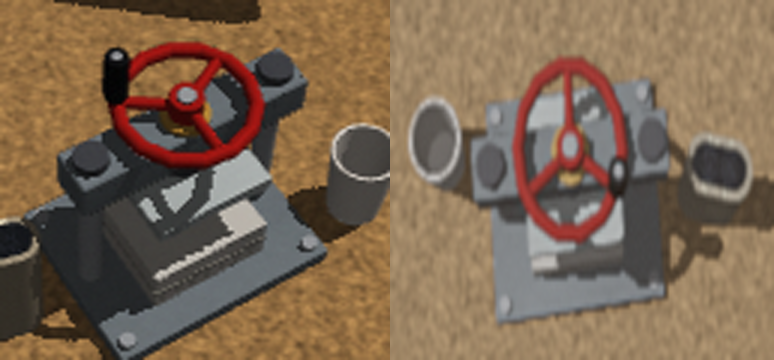

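```bash
python3 - <<'E'
from h import *
H={}
for n in("side","top"):
    im=cv2.imread(f"pics/{n}0.png").astype(int); m=((im[...,2]>90)&(im[...,1]<60)&(im[...,0]<60)).astype(np.uint8)
    k,l,s,_=cv2.connectedComponentsWithStats(m); i=1+s[1:,4].argmax()
    H[n]=cv2.convexHull(np.argwhere(l==i)[:,::-1].astype(np.int32))
a=np.linspace(0,2*np.pi,60,endpoint=False);b=np.linspace(0,2*np.pi,16,endpoint=False)
A,B=np.meshgrid(a,b);T=np.c_[((65+7.5*np.cos(B))*np.cos(A)).ravel(),((65+7.5*np.cos(B))*np.sin(A)).ravel(),(7.5*np.sin(B)).ravel()]
def f(x):
    x=x-1000;r=[]
    for n in H:
        h=cv2.convexHull(proj(n,T+x).astype(np.float32))
        r+=[cv2.pointPolygonTest(h,(float(q[0]),float(q[1])),True) for q in H[n][:,0]]
    return np.array(r)
r=least_squares(f,[1500,980,1235],loss="soft_l1",diff_step=1e-3);c=r.x-1000;print(c,np.abs(r.fun).mean())
print("hub",tri([352,197.3],[299.5,176.8]))
# grip: angle fit from dark pixels? by point: project grip for angles
for d in range(0,360,10):
    t=np.radians(d);g=c+[65*np.cos(t),65*np.sin(t),7.5+3+28]
    print(d,proj("side",g)[0].round(1),proj("top",g)[0].round(1)) if np.linalg.norm(proj("top",g)[0]-[320,184])<9 else 0
E
```

```text
[524.44012731 -32.21813507 242.72552446] 1.383937516674165
hub (array([525.08114817, -32.00455043, 249.07756142]), array([-0.66755916,  0.05880724, -0.66013048, -0.29248757]))
230 [328.4 185. ] [316.  188.8]
240 [327.7 188.3] [318.3 185.6]
250 [327.8 191.6] [319.9 182. ]
260 [328.6 194.9] [320.9 178.3]
```

```bash
python3 -m jog '[{"tz":-0.011,"az":-0.0457},{"tz":-0.011,"az":-0.0457},{"tz":-0.011,"az":-0.0457},{"tz":-0.011,"az":-0.0457},{"tz":-0.011,"az":-0.0457},{"tz":-0.011,"az":-0.0457},{"tz":-0.011,"az":-0.0457},{"tz":-0.011,"az":-0.0457},{"tz":-0.011,"az":-0.0457},{"tz":-0.011,"az":-0.0457}]' 0.75 40
```

```text
invalid input at $[0]: expected keys tx, ty, tz, ax, ay, az
```

```bash
python3 -m jog '[{"tx":0,"ty":0,"tz":-0.011,"ax":0,"ay":0,"az":-0.0457},{"tx":0,"ty":0,"tz":-0.011,"ax":0,"ay":0,"az":-0.0457},{"tx":0,"ty":0,"tz":-0.011,"ax":0,"ay":0,"az":-0.0457},{"tx":0,"ty":0,"tz":-0.011,"ax":0,"ay":0,"az":-0.0457},{"tx":0,"ty":0,"tz":-0.011,"ax":0,"ay":0,"az":-0.0457},{"tx":0,"ty":0,"tz":-0.011,"ax":0,"ay":0,"az":-0.0457},{"tx":0,"ty":0,"tz":-0.011,"ax":0,"ay":0,"az":-0.0457},{"tx":0,"ty":0,"tz":-0.011,"ax":0,"ay":0,"az":-0.0457},{"tx":0,"ty":0,"tz":-0.011,"ax":0,"ay":0,"az":-0.0457},{"tx":0,"ty":0,"tz":-0.011,"ax":0,"ay":0,"az":-0.0457}]' 0.75 40
```

```text
t: 1.1
tool_pos: [242.6, 493.6, 514.7]
orientation: [[-1.0, -0.002, -0.001], [-0.002, 1.0, -0.001], [0.001, -0.001, -1.0]]
force: [-0.4, -0.3, 0.6]
grip_width: 0.751
gripper_force: 0.0
```

```bash
python3 -m jog '[{"tx":-0.0127,"ty":-0.0292,"tz":0,"ax":0,"ay":0,"az":0},{"tx":-0.0127,"ty":-0.0292,"tz":0,"ax":0,"ay":0,"az":0},{"tx":-0.0127,"ty":-0.0292,"tz":0,"ax":0,"ay":0,"az":0},{"tx":-0.0127,"ty":-0.0292,"tz":0,"ax":0,"ay":0,"az":0},{"tx":-0.0127,"ty":-0.0292,"tz":0,"ax":0,"ay":0,"az":0},{"tx":-0.0127,"ty":-0.0292,"tz":0,"ax":0,"ay":0,"az":0},{"tx":-0.0127,"ty":-0.0292,"tz":0,"ax":0,"ay":0,"az":0},{"tx":-0.0127,"ty":-0.0292,"tz":0,"ax":0,"ay":0,"az":0},{"tx":-0.0127,"ty":-0.0292,"tz":0,"ax":0,"ay":0,"az":0},{"tx":-0.0127,"ty":-0.0292,"tz":0,"ax":0,"ay":0,"az":0}]'; python3 -m jog '[{"tx":-0.0127,"ty":-0.0292,"tz":0,"ax":0,"ay":0,"az":0},{"tx":-0.0127,"ty":-0.0292,"tz":0,"ax":0,"ay":0,"az":0},{"tx":-0.0127,"ty":-0.0292,"tz":0,"ax":0,"ay":0,"az":0},{"tx":-0.0127,"ty":-0.0292,"tz":0,"ax":0,"ay":0,"az":0},{"tx":-0.0127,"ty":-0.0292,"tz":0,"ax":0,"ay":0,"az":0},{"tx":-0.0127,"ty":-0.0292,"tz":0,"ax":0,"ay":0,"az":0},{"tx":-0.0127,"ty":-0.0292,"tz":0,"ax":0,"ay":0,"az":0},{"tx":-0.0127,"ty":-0.0292,"tz":0,"ax":0,"ay":0,"az":0},{"tx":-0.0127,"ty":-0.0292,"tz":0,"ax":0,"ay":0,"az":0},{"tx":-0.0127,"ty":-0.0292,"tz":0,"ax":0,"ay":0,"az":0}]'
python3 - <<'E'
from h import *
s=env.grab_frame("side");t=env.grab_frame("top")
a=cv2.resize(s[100:240,260:400],None,fx=2.8,fy=2.8,interpolation=2)
b=cv2.resize(t[130:270,230:370],None,fx=2.8,fy=2.8,interpolation=2)
cv2.imwrite("pics/c2.png",np.hstack([a,b])); print(proj("side",[[497,-91,275]]),env.get_state()["tool_pos"])
E
```

```text
t: 2.1
tool_pos: [369.8, 200.4, 514.5]
orientation: [[-1.0, -0.0, -0.0], [-0.0, 1.0, -0.0], [0.0, -0.0, -1.0]]
force: [-0.2, 0.3, -0.1]
grip_width: 0.748
gripper_force: 0.0
t: 3.1
tool_pos: [497.0, -91.6, 514.3]
orientation: [[-1.0, 0.0, -0.001], [0.0, 1.0, 0.0], [0.001, 0.0, -1.0]]
force: [0.3, 0.1, -0.4]
grip_width: 0.753
gripper_force: 0.0
[[327.64940939 191.34906923]] [497.81762249 -93.4400581  513.49441602]
```

View pics/c2.png

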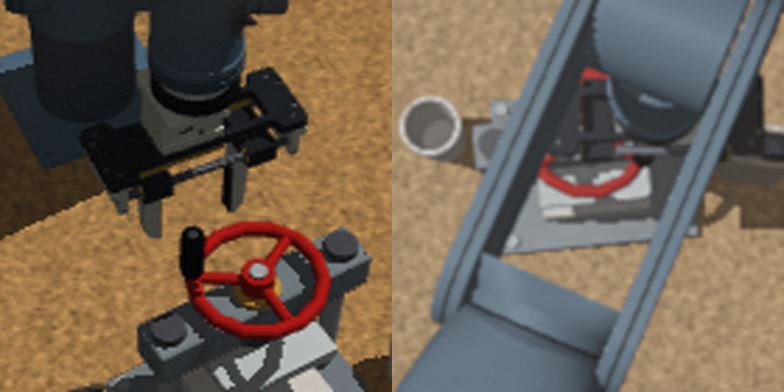

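The side view shows the open fingers (tips near px (314,184) and (343,174)) straddling the grip at (328,190); descending onto it.

```bash
python3 -m jog '[{"tx":0,"ty":0,"tz":0.0075,"ax":0,"ay":0,"az":0},{"tx":0,"ty":0,"tz":0.0075,"ax":0,"ay":0,"az":0},{"tx":0,"ty":0,"tz":0.0075,"ax":0,"ay":0,"az":0},{"tx":0,"ty":0,"tz":0.0075,"ax":0,"ay":0,"az":0},{"tx":0,"ty":0,"tz":0.0075,"ax":0,"ay":0,"az":0},{"tx":0,"ty":0,"tz":0.0075,"ax":0,"ay":0,"az":0},{"tx":0,"ty":0,"tz":0.0075,"ax":0,"ay":0,"az":0},{"tx":0,"ty":0,"tz":0.0075,"ax":0,"ay":0,"az":0},{"tx":0,"ty":0,"tz":0,"ax":0,"ay":0,"az":0},{"tx":0,"ty":0,"tz":0,"ax":0,"ay":0,"az":0}]'; python3 -m jog '[{"tx":0,"ty":0,"tz":0,"ax":0,"ay":0,"az":0},{"tx":0,"ty":0,"tz":0,"ax":0,"ay":0,"az":0},{"tx":0,"ty":0,"tz":0,"ax":0,"ay":0,"az":0},{"tx":0,"ty":0,"tz":0,"ax":0,"ay":0,"az":0},{"tx":0,"ty":0,"tz":0,"ax":0,"ay":0,"az":0},{"tx":0,"ty":0,"tz":0,"ax":0,"ay":0,"az":0},{"tx":0,"ty":0,"tz":0,"ax":0,"ay":0,"az":0},{"tx":0,"ty":0,"tz":0,"ax":0,"ay":0,"az":0},{"tx":0,"ty":0,"tz":0,"ax":0,"ay":0,"az":0},{"tx":0,"ty":0,"tz":0,"ax":0,"ay":0,"az":0}]' 0 40
python3 - <<'E'
from h import *
s=env.grab_frame("side")
a=cv2.resize(s[140:240,280:400],None,fx=4,fy=4,interpolation=2)
cv2.imwrite("pics/c3.png",a); print(env.get_state())
E
```

```text
t: 4.2
tool_pos: [496.7, -90.4, 454.7]
orientation: [[-1.0, -0.0, -0.0], [-0.0, 1.0, 0.0], [0.0, 0.0, -1.0]]
force: [-0.1, -0.1, 0.8]
grip_width: 0.749
gripper_force: 0.0
t: 5.2
tool_pos: [496.7, -90.2, 454.8]
orientation: [[-1.0, -0.0, 0.0], [-0.0, 1.0, 0.0], [-0.0, 0.0, -1.0]]
force: [0.7, 1.9, 0.4]
grip_width: 0.25
gripper_force: 40.0
{'t': 5.25, 'joint_pos': array([-4.01002329e-01,  1.46479034e-01,  1.55418618e+00,  3.83077062e-04,
        1.44100092e+00, -1.97216256e+00]), 'qvel': array([ 1.25403915e-03,  2.26200761e-04, -2.94303199e-04, -2.52646638e-03,
        7.04793073e-04, -3.50141100e-05]), 'joint_torque': array([-9.76403207e-01, -3.75682211e+01, -2.92213261e+01, -6.71787020e-01,
       -1.39799793e-01,  2.95702608e-03]), 'tool_pos': array([496.70926734, -90.17073137, 454.77132618]), 'orientation': array([[-9.99999947e-01, -3.14322523e-04,  8.06364558e-05],
       [-3.14291989e-04,  9.99999879e-01,  3.78397187e-04],
       [-8.07553848e-05,  3.78371824e-04, -9.99999925e-01]]), 'force': array([1.01549467, 1.91779001, 1.03752261]), 'wrist_torque': array([ 0.30898903, -0.04099458,  0.00045735]), 'gripper_force': 40.00023901462555, 'grip_width': 0.24941737354662805}
```

View pics/c3.png

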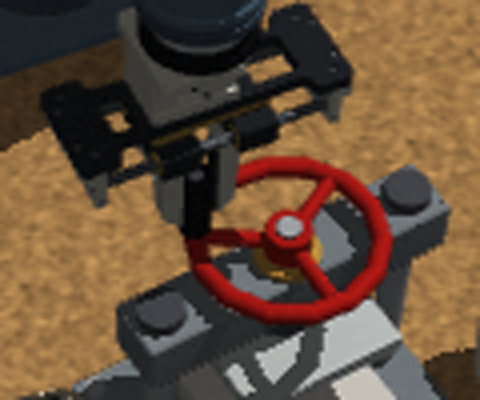

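The side crop shows the pads closed on the grip at px (328,188); width 0.25 fits its 24 mm. Next, the circle steps.

```bash
python3 - <<'E'
import numpy as np
t=np.radians(244-10*np.arange(37));p=65*np.c_[np.cos(t),np.sin(t)]
d=np.diff(np.round(p,1),axis=0)
for i in range(36):print(i,244-10*i,"tx %.4f ty %.4f"%(-d[i,0]/1e3,d[i,1]/1e3))
E
```

```text
0 244 tx 0.0097 ty 0.0058
1 234 tx 0.0086 ty 0.0074
2 224 tx 0.0071 ty 0.0089
3 214 tx 0.0055 ty 0.0099
4 204 tx 0.0037 ty 0.0107
5 194 tx 0.0017 ty 0.0112
6 184 tx -0.0002 ty 0.0113
7 174 tx -0.0021 ty 0.0111
8 164 tx -0.0041 ty 0.0106
9 154 tx -0.0058 ty 0.0097
10 144 tx -0.0074 ty 0.0086
11 134 tx -0.0089 ty 0.0071
12 124 tx -0.0099 ty 0.0055
13 114 tx -0.0107 ty 0.0037
14 104 tx -0.0112 ty 0.0017
15 94 tx -0.0113 ty -0.0002
16 84 tx -0.0111 ty -0.0021
17 74 tx -0.0106 ty -0.0041
18 64 tx -0.0097 ty -0.0058
19 54 tx -0.0086 ty -0.0074
20 44 tx -0.0071 ty -0.0089
21 34 tx -0.0055 ty -0.0099
22 24 tx -0.0037 ty -0.0107
23 14 tx -0.0017 ty -0.0112
24 4 tx 0.0002 ty -0.0113
25 -6 tx 0.0021 ty -0.0111
26 -16 tx 0.0041 ty -0.0106
27 -26 tx 0.0058 ty -0.0097
28 -36 tx 0.0074 ty -0.0086
29 -46 tx 0.0089 ty -0.0071
30 -56 tx 0.0099 ty -0.0055
31 -66 tx 0.0107 ty -0.0037
32 -76 tx 0.0112 ty -0.0017
33 -86 tx 0.0113 ty 0.0002
34 -96 tx 0.0111 ty 0.0021
35 -106 tx 0.0106 ty 0.0041
```

```bash
python3 -m jog '[{"tx":0.0097,"ty":0.0058,"tz":0,"ax":0,"ay":0,"az":0},{"tx":0.0086,"ty":0.0074,"tz":0,"ax":0,"ay":0,"az":0},{"tx":0.0071,"ty":0.0089,"tz":0,"ax":0,"ay":0,"az":0},{"tx":0.0055,"ty":0.0099,"tz":0,"ax":0,"ay":0,"az":0},{"tx":0.0037,"ty":0.0107,"tz":0,"ax":0,"ay":0,"az":0},{"tx":0.0017,"ty":0.0112,"tz":0,"ax":0,"ay":0,"az":0},{"tx":-0.0002,"ty":0.0113,"tz":0,"ax":0,"ay":0,"az":0},{"tx":-0.0021,"ty":0.0111,"tz":0,"ax":0,"ay":0,"az":0},{"tx":-0.0041,"ty":0.0106,"tz":0,"ax":0,"ay":0,"az":0},{"tx":-0.0058,"ty":0.0097,"tz":0,"ax":0,"ay":0,"az":0}]'
```

```text
t: 6.25
tool_pos: [472.4, 6.0, 454.8]
orientation: [[-1.0, 0.0, 0.002], [0.0, 1.0, -0.004], [-0.002, -0.004, -1.0]]
force: [5.6, -6.5, -4.3]
grip_width: 0.253
gripper_force: 40.0
```

```bash
python3 -m jog '[{"tx":-0.0074,"ty":0.0086,"tz":0,"ax":0,"ay":0,"az":0},{"tx":-0.0089,"ty":0.0071,"tz":0,"ax":0,"ay":0,"az":0},{"tx":-0.0099,"ty":0.0055,"tz":0,"ax":0,"ay":0,"az":0},{"tx":-0.0107,"ty":0.0037,"tz":0,"ax":0,"ay":0,"az":0},{"tx":-0.0112,"ty":0.0017,"tz":0,"ax":0,"ay":0,"az":0},{"tx":-0.0113,"ty":-0.0002,"tz":0,"ax":0,"ay":0,"az":0},{"tx":-0.0111,"ty":-0.0021,"tz":0,"ax":0,"ay":0,"az":0},{"tx":-0.0106,"ty":-0.0041,"tz":0,"ax":0,"ay":0,"az":0},{"tx":-0.0097,"ty":-0.0058,"tz":0,"ax":0,"ay":0,"az":0},{"tx":-0.0086,"ty":-0.0074,"tz":0,"ax":0,"ay":0,"az":0}]'
```

```text
t: 7.25
tool_pos: [572.8, 13.1, 454.8]
orientation: [[-1.0, -0.001, -0.0], [-0.001, 1.0, 0.001], [0.0, 0.001, -1.0]]
force: [-3.0, -0.6, 3.1]
grip_width: 0.252
gripper_force: 40.0
```

```bash
python3 -m jog '[{"tx":-0.0071,"ty":-0.0089,"tz":0,"ax":0,"ay":0,"az":0},{"tx":-0.0055,"ty":-0.0099,"tz":0,"ax":0,"ay":0,"az":0},{"tx":-0.0037,"ty":-0.0107,"tz":0,"ax":0,"ay":0,"az":0},{"tx":-0.0017,"ty":-0.0112,"tz":0,"ax":0,"ay":0,"az":0},{"tx":0.0002,"ty":-0.0113,"tz":0,"ax":0,"ay":0,"az":0},{"tx":0.0021,"ty":-0.0111,"tz":0,"ax":0,"ay":0,"az":0},{"tx":0.0041,"ty":-0.0106,"tz":0,"ax":0,"ay":0,"az":0},{"tx":0.0058,"ty":-0.0097,"tz":0,"ax":0,"ay":0,"az":0},{"tx":0.0074,"ty":-0.0086,"tz":0,"ax":0,"ay":0,"az":0},{"tx":0.0089,"ty":-0.0071,"tz":0,"ax":0,"ay":0,"az":0}]'
```

```text
t: 8.25
tool_pos: [560.7, -86.9, 454.8]
orientation: [[-1.0, 0.0, 0.0], [0.0, 1.0, -0.001], [-0.0, -0.001, -1.0]]
force: [3.0, -0.3, 1.8]
grip_width: 0.25
gripper_force: 40.0
```

```bash
python3 -m jog '[{"tx":0.0099,"ty":-0.0055,"tz":0,"ax":0,"ay":0,"az":0},{"tx":0.0107,"ty":-0.0037,"tz":0,"ax":0,"ay":0,"az":0},{"tx":0.0112,"ty":-0.0017,"tz":0,"ax":0,"ay":0,"az":0},{"tx":0.0113,"ty":0.0002,"tz":0,"ax":0,"ay":0,"az":0},{"tx":0.0111,"ty":0.0021,"tz":0,"ax":0,"ay":0,"az":0},{"tx":0.0106,"ty":0.0041,"tz":0,"ax":0,"ay":0,"az":0},{"tx":0.0097,"ty":0.0058,"tz":0,"ax":0,"ay":0,"az":0},{"tx":0.0086,"ty":0.0074,"tz":0,"ax":0,"ay":0,"az":0},{"tx":0.0071,"ty":0.0089,"tz":0,"ax":0,"ay":0,"az":0},{"tx":0.0055,"ty":0.0099,"tz":0,"ax":0,"ay":0,"az":0}]'
```

```text
t: 9.25
tool_pos: [465.6, -57.4, 454.8]
orientation: [[-1.0, -0.0, 0.002], [-0.0, 1.0, 0.0], [-0.002, 0.0, -1.0]]
force: [8.4, 2.4, -2.8]
grip_width: 0.249
gripper_force: 40.0
```

```bash
python3 -m jog '[{"tx":0.0034,"ty":0.0107,"tz":0,"ax":0,"ay":0,"az":0},{"tx":0.0015,"ty":0.0112,"tz":0,"ax":0,"ay":0,"az":0},{"tx":-0.0004,"ty":0.0113,"tz":0,"ax":0,"ay":0,"az":0},{"tx":-0.0021,"ty":0.0111,"tz":0,"ax":0,"ay":0,"az":0},{"tx":-0.0041,"ty":0.0106,"tz":0,"ax":0,"ay":0,"az":0},{"tx":-0.0058,"ty":0.0097,"tz":0,"ax":0,"ay":0,"az":0},{"tx":-0.0074,"ty":0.0086,"tz":0,"ax":0,"ay":0,"az":0},{"tx":-0.0089,"ty":0.0071,"tz":0,"ax":0,"ay":0,"az":0},{"tx":-0.0099,"ty":0.0055,"tz":0,"ax":0,"ay":0,"az":0},{"tx":-0.0107,"ty":0.0037,"tz":0,"ax":0,"ay":0,"az":0}]'
python3 - <<'E'
from h import *
s=env.grab_frame("side")
a=cv2.resize(s[165:285,290:420],None,fx=5,fy=5,interpolation=2)
cv2.imwrite("pics/c4.png",a)
E
```

```text
t: 10.25
tool_pos: [510.2, 31.3, 454.8]
orientation: [[-1.0, -0.0, -0.002], [-0.0, 1.0, -0.002], [0.002, -0.002, -1.0]]
force: [0.3, -5.7, 2.1]
grip_width: 0.252
gripper_force: 40.0
```

View pics/c4.png

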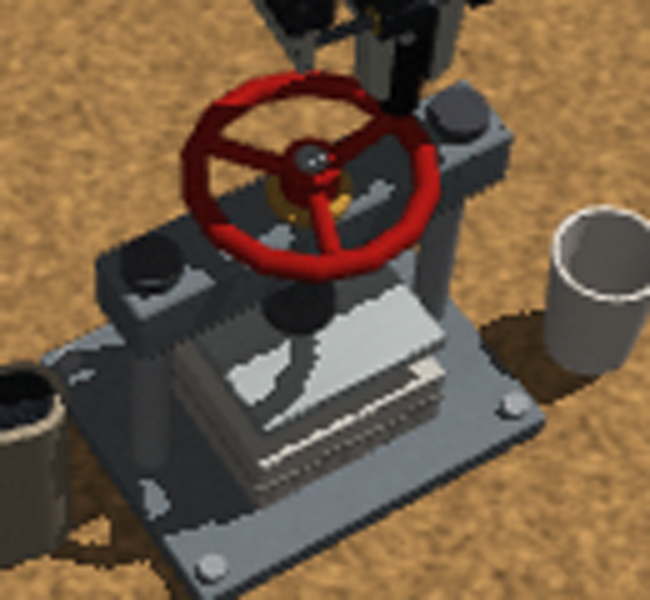

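The plate is still roughly 10-15 mm above the mould (plate's lower edge ~y 350, mould top ~y 365 in the crop), so I slow down.

```bash
python3 -m jog '[{"tx":-0.0056,"ty":0.0011,"tz":0,"ax":0,"ay":0,"az":0},{"tx":-0.0056,"ty":0.0006,"tz":0,"ax":0,"ay":0,"az":0},{"tx":-0.0057,"ty":0.0002,"tz":0,"ax":0,"ay":0,"az":0},{"tx":-0.0057,"ty":-0.0004,"tz":0,"ax":0,"ay":0,"az":0},{"tx":-0.0056,"ty":-0.0008,"tz":0,"ax":0,"ay":0,"az":0},{"tx":-0.0055,"ty":-0.0013,"tz":0,"ax":0,"ay":0,"az":0},{"tx":-0.0054,"ty":-0.0018,"tz":0,"ax":0,"ay":0,"az":0},{"tx":-0.0052,"ty":-0.0023,"tz":0,"ax":0,"ay":0,"az":0},{"tx":-0.005,"ty":-0.0027,"tz":0,"ax":0,"ay":0,"az":0},{"tx":-0.0047,"ty":-0.0031,"tz":0,"ax":0,"ay":0,"az":0}]'
python3 - <<'E'
import numpy as np
for a0 in range(54,-400,-30):
    for k in range(10):
        m=np.radians(a0-3*k-1.5); print("%d: %.1f %.1f"%(a0-3*k,-3.4*np.sin(m),-3.4*np.cos(m)),end=" | ")
    print()
E
```

```text
t: 11.3
tool_pos: [564.5, 20.5, 454.7]
orientation: [[-1.0, -0.0, -0.001], [-0.0, 1.0, 0.0], [0.001, 0.0, -1.0]]
force: [-4.5, -3.8, 4.7]
grip_width: 0.254
gripper_force: 40.0
54: -2.7 -2.1 | 51: -2.6 -2.2 | 48: -2.5 -2.3 | 45: -2.3 -2.5 | 42: -2.2 -2.6 | 39: -2.1 -2.7 | 36: -1.9 -2.8 | 33: -1.8 -2.9 | 30: -1.6 -3.0 | 27: -1.5 -3.1 | 
24: -1.3 -3.1 | 21: -1.1 -3.2 | 18: -1.0 -3.3 | 15: -0.8 -3.3 | 12: -0.6 -3.3 | 9: -0.4 -3.4 | 6: -0.3 -3.4 | 3: -0.1 -3.4 | 0: 0.1 -3.4 | -3: 0.3 -3.4 | 
-6: 0.4 -3.4 | -9: 0.6 -3.3 | -12: 0.8 -3.3 | -15: 1.0 -3.3 | -18: 1.1 -3.2 | -21: 1.3 -3.1 | -24: 1.5 -3.1 | -27: 1.6 -3.0 | -30: 1.8 -2.9 | -33: 1.9 -2.8 | 
-36: 2.1 -2.7 | -39: 2.2 -2.6 | -42: 2.3 -2.5 | -45: 2.5 -2.3 | -48: 2.6 -2.2 | -51: 2.7 -2.1 | -54: 2.8 -1.9 | -57: 2.9 -1.8 | -60: 3.0 -1.6 | -63: 3.1 -1.5 | 
-66: 3.1 -1.3 | -69: 3.2 -1.1 | -72: 3.3 -1.0 | -75: 3.3 -0.8 | -78: 3.3 -0.6 | -81: 3.4 -0.4 | -84: 3.4 -0.3 | -87: 3.4 -0.1 | -90: 3.4 0.1 | -93: 3.4 0.3 | 
-96: 3.4 0.4 | -99: 3.3 0.6 | -102: 3.3 0.8 | -105: 3.3 1.0 | -108: 3.2 1.1 | -111: 3.1 1.3 | -114: 3.1 1.5 | -117: 3.0 1.6 | -12
[... 1050 characters left out ...]
-306: -2.7 -2.1 | -309: -2.6 -2.2 | -312: -2.5 -2.3 | -315: -2.3 -2.5 | -318: -2.2 -2.6 | -321: -2.1 -2.7 | -324: -1.9 -2.8 | -327: -1.8 -2.9 | -330: -1.6 -3.0 | -333: -1.5 -3.1 | 
-336: -1.3 -3.1 | -339: -1.1 -3.2 | -342: -1.0 -3.3 | -345: -0.8 -3.3 | -348: -0.6 -3.3 | -351: -0.4 -3.4 | -354: -0.3 -3.4 | -357: -0.1 -3.4 | -360: 0.1 -3.4 | -363: 0.3 -3.4 | 
-366: 0.4 -3.4 | -369: 0.6 -3.3 | -372: 0.8 -3.3 | -375: 1.0 -3.3 | -378: 1.1 -3.2 | -381: 1.3 -3.1 | -384: 1.5 -3.1 | -387: 1.6 -3.0 | -390: 1.8 -2.9 | -393: 1.9 -2.8 | 
-396: 2.1 -2.7 | -399: 2.2 -2.6 | -402: 2.3 -2.5 | -405: 2.5 -2.3 | -408: 2.6 -2.2 | -411: 2.7 -2.1 | -414: 2.8 -1.9 | -417: 2.9 -1.8 | -420: 3.0 -1.6 | -423: 3.1 -1.5 |
```

```bash
python3 -m jog '[{"tx":-0.0027,"ty":-0.0021,"tz":0,"ax":0,"ay":0,"az":0},{"tx":-0.0026,"ty":-0.0022,"tz":0,"ax":0,"ay":0,"az":0},{"tx":-0.0025,"ty":-0.0023,"tz":0,"ax":0,"ay":0,"az":0},{"tx":-0.0023,"ty":-0.0025,"tz":0,"ax":0,"ay":0,"az":0},{"tx":-0.0022,"ty":-0.0026,"tz":0,"ax":0,"ay":0,"az":0},{"tx":-0.0021,"ty":-0.0027,"tz":0,"ax":0,"ay":0,"az":0},{"tx":-0.0019,"ty":-0.0028,"tz":0,"ax":0,"ay":0,"az":0},{"tx":-0.0018,"ty":-0.0029,"tz":0,"ax":0,"ay":0,"az":0},{"tx":-0.0016,"ty":-0.003,"tz":0,"ax":0,"ay":0,"az":0},{"tx":-0.0015,"ty":-0.0031,"tz":0,"ax":0,"ay":0,"az":0}]'
```

```text
t: 12.3
tool_pos: [585.4, -5.3, 454.8]
orientation: [[-1.0, -0.001, -0.001], [-0.001, 1.0, 0.001], [0.001, 0.001, -1.0]]
force: [-4.7, -0.9, 6.1]
grip_width: 0.249
gripper_force: 40.0
```

```bash
python3 -m jog '[{"tx":-0.0013,"ty":-0.0031,"tz":0,"ax":0,"ay":0,"az":0},{"tx":-0.0011,"ty":-0.0032,"tz":0,"ax":0,"ay":0,"az":0},{"tx":-0.001,"ty":-0.0033,"tz":0,"ax":0,"ay":0,"az":0},{"tx":-0.0008,"ty":-0.0033,"tz":0,"ax":0,"ay":0,"az":0},{"tx":-0.0006,"ty":-0.0033,"tz":0,"ax":0,"ay":0,"az":0},{"tx":-0.0004,"ty":-0.0034,"tz":0,"ax":0,"ay":0,"az":0},{"tx":-0.0003,"ty":-0.0034,"tz":0,"ax":0,"ay":0,"az":0},{"tx":-0.0001,"ty":-0.0034,"tz":0,"ax":0,"ay":0,"az":0},{"tx":0.0001,"ty":-0.0034,"tz":0,"ax":0,"ay":0,"az":0},{"tx":0.0003,"ty":-0.0034,"tz":0,"ax":0,"ay":0,"az":0}]'
```

```text
t: 13.3
tool_pos: [590.7, -38.8, 454.8]
orientation: [[-1.0, -0.0, 0.001], [-0.0, 1.0, 0.0], [-0.001, 0.0, -1.0]]
force: [-2.0, 2.0, 4.9]
grip_width: 0.251
gripper_force: 40.0
```

```bash
python3 -m jog '[{"tx":0.0004,"ty":-0.0034,"tz":0,"ax":0,"ay":0,"az":0},{"tx":0.0006,"ty":-0.0033,"tz":0,"ax":0,"ay":0,"az":0},{"tx":0.0008,"ty":-0.0033,"tz":0,"ax":0,"ay":0,"az":0},{"tx":0.001,"ty":-0.0033,"tz":0,"ax":0,"ay":0,"az":0},{"tx":0.0011,"ty":-0.0032,"tz":0,"ax":0,"ay":0,"az":0},{"tx":0.0013,"ty":-0.0031,"tz":0,"ax":0,"ay":0,"az":0},{"tx":0.0015,"ty":-0.0031,"tz":0,"ax":0,"ay":0,"az":0},{"tx":0.0016,"ty":-0.003,"tz":0,"ax":0,"ay":0,"az":0},{"tx":0.0018,"ty":-0.0029,"tz":0,"ax":0,"ay":0,"az":0},{"tx":0.0019,"ty":-0.0028,"tz":0,"ax":0,"ay":0,"az":0}]'
```

```text
t: 14.3
tool_pos: [578.5, -70.4, 454.8]
orientation: [[-1.0, -0.0, 0.0], [-0.0, 1.0, -0.0], [-0.0, -0.0, -1.0]]
force: [0.8, 2.4, 3.7]
grip_width: 0.252
gripper_force: 40.0
```

```bash
python3 -m jog '[{"tx":0.0021,"ty":-0.0027,"tz":0,"ax":0,"ay":0,"az":0},{"tx":0.0022,"ty":-0.0026,"tz":0,"ax":0,"ay":0,"az":0},{"tx":0.0023,"ty":-0.0025,"tz":0,"ax":0,"ay":0,"az":0},{"tx":0.0025,"ty":-0.0023,"tz":0,"ax":0,"ay":0,"az":0},{"tx":0.0026,"ty":-0.0022,"tz":0,"ax":0,"ay":0,"az":0},{"tx":0.0027,"ty":-0.0021,"tz":0,"ax":0,"ay":0,"az":0},{"tx":0.0028,"ty":-0.0019,"tz":0,"ax":0,"ay":0,"az":0},{"tx":0.0029,"ty":-0.0018,"tz":0,"ax":0,"ay":0,"az":0},{"tx":0.003,"ty":-0.0016,"tz":0,"ax":0,"ay":0,"az":0},{"tx":0.0031,"ty":-0.0015,"tz":0,"ax":0,"ay":0,"az":0}]'
```

```text
t: 15.3
tool_pos: [552.2, -91.6, 454.8]
orientation: [[-1.0, -0.0, 0.0], [-0.0, 1.0, -0.0], [-0.0, -0.0, -1.0]]
force: [2.2, 1.3, 3.4]
grip_width: 0.25
gripper_force: 40.0
```

```bash
python3 -m jog '[{"tx":0.0031,"ty":-0.0013,"tz":0,"ax":0,"ay":0,"az":0},{"tx":0.0032,"ty":-0.0011,"tz":0,"ax":0,"ay":0,"az":0},{"tx":0.0033,"ty":-0.001,"tz":0,"ax":0,"ay":0,"az":0},{"tx":0.0033,"ty":-0.0008,"tz":0,"ax":0,"ay":0,"az":0},{"tx":0.0033,"ty":-0.0006,"tz":0,"ax":0,"ay":0,"az":0},{"tx":0.0034,"ty":-0.0004,"tz":0,"ax":0,"ay":0,"az":0},{"tx":0.0034,"ty":-0.0003,"tz":0,"ax":0,"ay":0,"az":0},{"tx":0.0034,"ty":-0.0001,"tz":0,"ax":0,"ay":0,"az":0},{"tx":0.0034,"ty":0.0001,"tz":0,"ax":0,"ay":0,"az":0},{"tx":0.0034,"ty":0.0003,"tz":0,"ax":0,"ay":0,"az":0}]'
```

```text
t: 16.3
tool_pos: [518.9, -96.6, 454.8]
orientation: [[-1.0, -0.0, -0.0], [-0.0, 1.0, -0.0], [0.0, -0.0, -1.0]]
force: [1.0, -2.1, 2.7]
grip_width: 0.249
gripper_force: 40.0
```

```bash
python3 - <<'E'
from h import *
s=env.grab_frame("side")
a=cv2.resize(s[205:275,310:400],None,fx=7,fy=7,interpolation=2)
cv2.imwrite("pics/c5.png",a)
E
```

```text
(no output)
```

View pics/c5.png

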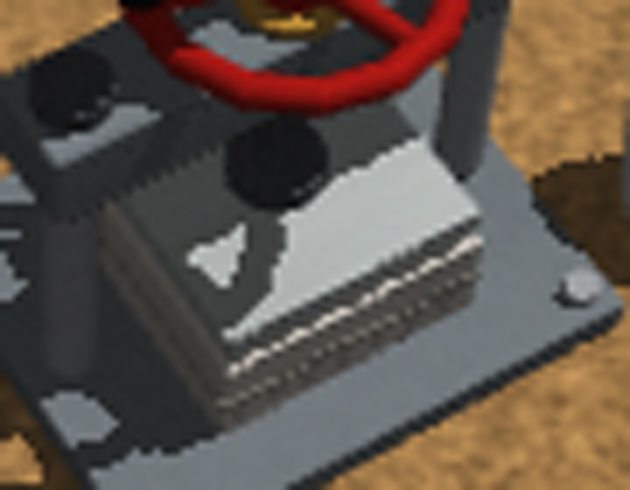

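The plate now sits only a few mm above the mould's lit edge (crop ~y 240–260), so the stop is close; continuing slowly.

```bash
python3 -m jog '[{"tx":0.0034,"ty":0.0004,"tz":0,"ax":0,"ay":0,"az":0},{"tx":0.0033,"ty":0.0006,"tz":0,"ax":0,"ay":0,"az":0},{"tx":0.0033,"ty":0.0008,"tz":0,"ax":0,"ay":0,"az":0},{"tx":0.0033,"ty":0.001,"tz":0,"ax":0,"ay":0,"az":0},{"tx":0.0032,"ty":0.0011,"tz":0,"ax":0,"ay":0,"az":0},{"tx":0.0031,"ty":0.0013,"tz":0,"ax":0,"ay":0,"az":0},{"tx":0.0031,"ty":0.0015,"tz":0,"ax":0,"ay":0,"az":0},{"tx":0.003,"ty":0.0016,"tz":0,"ax":0,"ay":0,"az":0},{"tx":0.0029,"ty":0.0018,"tz":0,"ax":0,"ay":0,"az":0},{"tx":0.0028,"ty":0.0019,"tz":0,"ax":0,"ay":0,"az":0}]'
```

```text
t: 17.35
tool_pos: [487.5, -84.4, 454.8]
orientation: [[-1.0, -0.0, -0.0], [-0.0, 1.0, -0.0], [0.0, -0.0, -1.0]]
force: [0.4, -2.0, 3.1]
grip_width: 0.255
gripper_force: 40.0
```

```bash
python3 -m jog '[{"tx":0.0027,"ty":0.0021,"tz":0,"ax":0,"ay":0,"az":0},{"tx":0.0026,"ty":0.0022,"tz":0,"ax":0,"ay":0,"az":0},{"tx":0.0025,"ty":0.0023,"tz":0,"ax":0,"ay":0,"az":0},{"tx":0.0023,"ty":0.0025,"tz":0,"ax":0,"ay":0,"az":0},{"tx":0.0022,"ty":0.0026,"tz":0,"ax":0,"ay":0,"az":0},{"tx":0.0021,"ty":0.0027,"tz":0,"ax":0,"ay":0,"az":0},{"tx":0.0019,"ty":0.0028,"tz":0,"ax":0,"ay":0,"az":0},{"tx":0.0018,"ty":0.0029,"tz":0,"ax":0,"ay":0,"az":0},{"tx":0.0016,"ty":0.003,"tz":0,"ax":0,"ay":0,"az":0},{"tx":0.0015,"ty":0.0031,"tz":0,"ax":0,"ay":0,"az":0}]'
```

```text
t: 18.35
tool_pos: [466.5, -58.0, 454.8]
orientation: [[-1.0, -0.0, 0.0], [-0.0, 1.0, 0.0], [-0.0, 0.0, -1.0]]
force: [0.8, -1.1, 3.8]
grip_width: 0.252
gripper_force: 40.0
```

```bash
python3 -m jog '[{"tx":0.0013,"ty":0.0031,"tz":0,"ax":0,"ay":0,"az":0},{"tx":0.0011,"ty":0.0032,"tz":0,"ax":0,"ay":0,"az":0},{"tx":0.001,"ty":0.0033,"tz":0,"ax":0,"ay":0,"az":0},{"tx":0.0008,"ty":0.0033,"tz":0,"ax":0,"ay":0,"az":0},{"tx":0.0006,"ty":0.0033,"tz":0,"ax":0,"ay":0,"az":0},{"tx":0.0004,"ty":0.0034,"tz":0,"ax":0,"ay":0,"az":0},{"tx":0.0003,"ty":0.0034,"tz":0,"ax":0,"ay":0,"az":0},{"tx":0.0001,"ty":0.0034,"tz":0,"ax":0,"ay":0,"az":0},{"tx":-0.0001,"ty":0.0034,"tz":0,"ax":0,"ay":0,"az":0},{"tx":-0.0003,"ty":0.0034,"tz":0,"ax":0,"ay":0,"az":0}]'
```

```text
t: 19.35
tool_pos: [461.4, -24.9, 454.8]
orientation: [[-1.0, -0.0, 0.0], [-0.0, 1.0, -0.0], [-0.0, -0.0, -1.0]]
force: [0.9, -2.7, 3.1]
grip_width: 0.246
gripper_force: 40.0
```

```bash
python3 -m jog '[{"tx":-0.0004,"ty":0.0034,"tz":0,"ax":0,"ay":0,"az":0},{"tx":-0.0006,"ty":0.0033,"tz":0,"ax":0,"ay":0,"az":0},{"tx":-0.0008,"ty":0.0033,"tz":0,"ax":0,"ay":0,"az":0},{"tx":-0.001,"ty":0.0033,"tz":0,"ax":0,"ay":0,"az":0},{"tx":-0.0011,"ty":0.0032,"tz":0,"ax":0,"ay":0,"az":0},{"tx":-0.0013,"ty":0.0031,"tz":0,"ax":0,"ay":0,"az":0},{"tx":-0.0015,"ty":0.0031,"tz":0,"ax":0,"ay":0,"az":0},{"tx":-0.0016,"ty":0.003,"tz":0,"ax":0,"ay":0,"az":0},{"tx":-0.0018,"ty":0.0029,"tz":0,"ax":0,"ay":0,"az":0},{"tx":-0.0019,"ty":0.0028,"tz":0,"ax":0,"ay":0,"az":0}]'
```

```text
t: 20.35
tool_pos: [471.2, 2.3, 454.7]
orientation: [[-1.0, 0.002, -0.009], [0.002, 1.0, -0.013], [0.009, -0.013, -1.0]]
force: [-15.5, -28.2, 10.7]
grip_width: 0.25
gripper_force: 40.0
```

The stop is felt: about 32 N tangential at the grip. Hold briefly, then back off about 90° from the unloaded stop (~166°, so target ~257°).

```bash
python3 -m jog '[{"tx":0,"ty":0,"tz":0,"ax":0,"ay":0,"az":0},{"tx":0,"ty":0,"tz":0,"ax":0,"ay":0,"az":0},{"tx":0.0058,"ty":-0.0097,"tz":0,"ax":0,"ay":0,"az":0},{"tx":0.0041,"ty":-0.0106,"tz":0,"ax":0,"ay":0,"az":0},{"tx":0.0021,"ty":-0.0111,"tz":0,"ax":0,"ay":0,"az":0},{"tx":0.0002,"ty":-0.0113,"tz":0,"ax":0,"ay":0,"az":0},{"tx":-0.0017,"ty":-0.0112,"tz":0,"ax":0,"ay":0,"az":0},{"tx":-0.0037,"ty":-0.0107,"tz":0,"ax":0,"ay":0,"az":0},{"tx":-0.0055,"ty":-0.0099,"tz":0,"ax":0,"ay":0,"az":0},{"tx":-0.0071,"ty":-0.0089,"tz":0,"ax":0,"ay":0,"az":0}]'; python3 -m jog '[{"tx":-0.0086,"ty":-0.0074,"tz":0,"ax":0,"ay":0,"az":0},{"tx":-0.0097,"ty":-0.0058,"tz":0,"ax":0,"ay":0,"az":0},{"tx":-0.0106,"ty":-0.0041,"tz":0,"ax":0,"ay":0,"az":0},{"tx":-0.0033,"ty":-0.0009,"tz":0,"ax":0,"ay":0,"az":0},{"tx":0,"ty":0,"tz":0,"ax":0,"ay":0,"az":0},{"tx":0,"ty":0,"tz":0,"ax":0,"ay":0,"az":0},{"tx":0,"ty":0,"tz":0,"ax":0,"ay":0,"az":0},{"tx":0,"ty":0,"tz":0,"ax":0,"ay":0,"az":0},{"tx":0,"ty":0,"tz":0,"ax":0,"ay":0,"az":0},{"tx":0,"ty":0,"tz":0,"ax":0,"ay":0,"az":0}]'
```

```text
t: 21.35
tool_pos: [479.6, -77.7, 454.7]
orientation: [[-1.0, -0.0, -0.0], [-0.0, 1.0, 0.001], [0.0, 0.001, -1.0]]
force: [0.9, 5.8, 5.5]
grip_width: 0.251
gripper_force: 40.0
t: 22.35
tool_pos: [511.4, -95.4, 454.8]
orientation: [[-1.0, -0.0, 0.0], [-0.0, 1.0, -0.0], [-0.0, -0.0, -1.0]]
force: [1.4, 2.0, 4.6]
grip_width: 0.25
gripper_force: 40.0
```

```bash
python3 -m jog '[{"tx":0,"ty":0,"tz":0,"ax":0,"ay":0,"az":0},{"tx":0,"ty":0,"tz":0,"ax":0,"ay":0,"az":0},{"tx":0,"ty":0,"tz":0,"ax":0,"ay":0,"az":0},{"tx":0,"ty":0,"tz":0,"ax":0,"ay":0,"az":0},{"tx":0,"ty":0,"tz":0,"ax":0,"ay":0,"az":0},{"tx":0,"ty":0,"tz":0,"ax":0,"ay":0,"az":0},{"tx":0,"ty":0,"tz":-0.005,"ax":0,"ay":0,"az":0},{"tx":0,"ty":0,"tz":-0.01,"ax":0,"ay":0,"az":0},{"tx":0,"ty":0,"tz":-0.015,"ax":0,"ay":0,"az":0},{"tx":0,"ty":0,"tz":-0.02,"ax":0,"ay":0,"az":0}]' 0.75; python3 -m jog '[{"tx":0.005,"ty":0,"tz":-0.02,"ax":0,"ay":0,"az":0},{"tx":0.01,"ty":0,"tz":-0.02,"ax":0,"ay":0,"az":0},{"tx":0.02,"ty":0,"tz":-0.01,"ax":0,"ay":0,"az":0},{"tx":0.02,"ty":0,"tz":0,"ax":0,"ay":0,"az":0},{"tx":0.02,"ty":0,"tz":0,"ax":0,"ay":0,"az":0},{"tx":0.02,"ty":0,"tz":0,"ax":0,"ay":0,"az":0},{"tx":0.01,"ty":0,"tz":0,"ax":0,"ay":0,"az":0},{"tx":0,"ty":0,"tz":0,"ax":0,"ay":0,"az":0},{"tx":0,"ty":0,"tz":0,"ax":0,"ay":0,"az":0},{"tx":0,"ty":0,"tz":0,"ax":0,"ay":0,"az":0}]'
python3 - <<'E'
from h import *
s=env.grab_frame("side")
a=cv2.resize(s[165:285,260:430],None,fx=4.5,fy=4.5,interpolation=2)
cv2.imwrite("pics/c6.png",a)
E
```

```text
t: 23.35
tool_pos: [511.3, -95.3, 505.5]
orientation: [[-1.0, -0.0, -0.001], [-0.0, 1.0, 0.0], [0.001, 0.0, -1.0]]
force: [0.2, -0.1, -0.4]
grip_width: 0.752
gripper_force: 0.0
t: 24.35
tool_pos: [407.0, -95.5, 554.8]
orientation: [[-1.0, -0.0, 0.0], [-0.0, 1.0, 0.0], [-0.0, 0.0, -1.0]]
force: [0.1, -0.7, 0.8]
grip_width: 0.753
gripper_force: 0.0
```

View pics/c6.png

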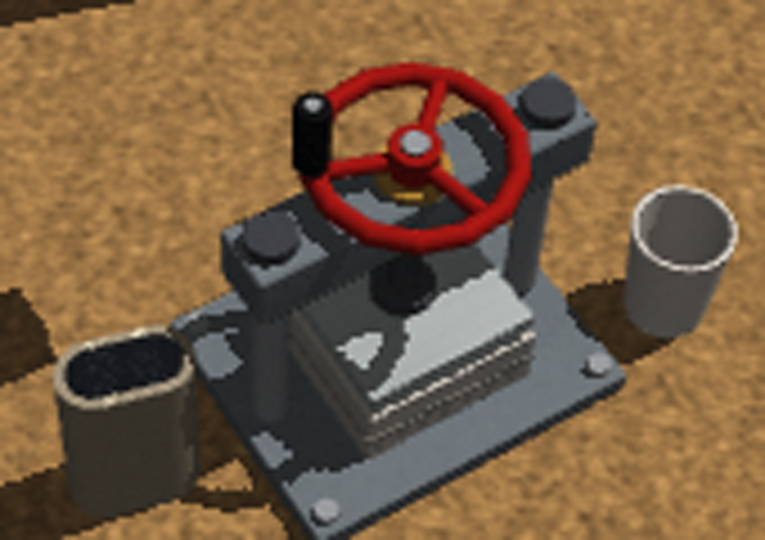

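The wheel is released with the grip at crop (312,135), the plate just off the mould, and the vase and beaker standing. Handing in.

```bash
python3 -c "
from station import env
print(env.finish_job())"
```

```text
the job is handed in; nothing more can be done
None
```

I cranked the press until it hit the stop (about 32 N at the grip), backed the wheel off about 92°, released it and handed the job in at about 24 s. The arm never went near the vase, beaker or bowl; the vase and beaker were standing in the last picture, which did not show the bowl, and no verdict came back.

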